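Open the ratchet bar clamp for a wider board

TASK

Open the bar clamp on the shelf right up for the next, wider board: press its thumb plate down with a fingertip to free the ratchet, and keeping it down push the sliding jaw back along the bar, away from the screw, until it is home against the end stop, then let the plate spring up so that the jaw catches there. Grip and lift nothing, do not force the clamp, and leave the tray, the tyre levers and the tin where they are.

Things in the scene. Friction and masses are not known exactly. Their poses are not given: they have to be found in the camera images.
- clamp: Bar clamp of aluminium and dark cast iron, screwed to the shelf, immovable. Origin: on the shelf under the bar's centre line. +x runs along the bar from the fixed head with screw and tommy bar (x -305 to -160 mm, up to 118 high) to the end stop (point end_stop); z up. Bar 22 mm wide, top 56 mm above the shelf, saw teeth every 8 mm underneath.
- end_stop (a point): Middle of the face, towards the jaw, of the end stop: a block 34 mm wide, 12 mm thick, fixed on the bar's end, its top 66 mm above the shelf. Point at clamp x = 125 mm, 60 mm above the shelf. The jaw's rear end meets it. Axes as the clamp's.
- jaw (a joint): Sliding jaw: 0 = most closed, grows in m as it moves along the clamp's +x (opens), 0.140 = home against the end stop; starts between 0 and 0.063. The ratchet stops it moving towards + by more than a tooth (8 mm) unless the thumb plate is down; towards 0 it clicks along freely. With the plate down 1 to 2 N slide it. The thumb plate's middle is at clamp x = q - 68 mm.
- release (a joint): Thumb plate travel, m: 0 = up (ratchet caught), grows as the plate is pushed straight down, 0.009 = bottomed. From 0.005 down the ratchet is free. A spring presses it up: about 4 N to start it, 7 N when bottomed. Let go, it springs up and the catch draws the jaw up to a tooth further open, as far as the next tooth.
- thumb_plate (a point): Middle of the top of the thumb plate, a ribbed flat steel plate 44 mm along the bar, 42 mm across, 84 mm above the shelf when up. It rides on the jaw between the tall padded upright (44 mm wide, top 119 mm above the shelf, on the screw side, 8 mm from the plate) and the rear lug (4 mm from it); 56 mm clear between these two. Axes as the clamp's. Moves with jaw and plate.
- jaw_lug (a point): On the rear lug, the block of the jaw behind the thumb plate on the end-stop side, 42 mm wide, 14 mm thick, top 108 mm above the shelf: middle of its face towards the thumb plate, 104 mm above the shelf, 26 mm along the clamp's +x from the plate's middle. A fingertip pressing the plate can push the jaw open against this face. Axes as the clamp's. Moves with the jaw.
- tray: White enamel tray with a blue rim, 300 x 210 mm, 28 mm high, 3 mm walls, a steel spring clip gripping its rim (clip up to 70 mm above the shelf); loose. Origin: centre of its underside.
- lever_a: White plastic tyre lever, about 120 mm long, 18 mm wide, 7 mm thick, lying loose in the tray along its own x. Origin: underside.
- lever_b: The other tyre lever, the same as the first, also loose in the tray.
- tin: Closed round aluminium tin, 69 mm across, 40 mm high, standing loose on the shelf beside the clamp. Origin: centre of its underside.

How it is judged:
By the outcome, as a careful person would: the job done as asked, in the order asked, and still so for the second after the job is handed in, with the robot touching nothing.
It also fails if it takes over 32 s, if anything falls off the work surface, if the arm or the gripper's body presses on something with over 40 N, if the wrist force passes 120 N, or if a joint passes its speed limit or range.

ROBOT

A 7-joint arm with a two-finger parallel gripper is mounted at the origin on the work surface. World frame = base frame: x ahead of the robot, y to its left, z up, the work surface at z = 0. Lengths are in m, angles in degrees, forces in N, time in s.
With the tool pointing down it reaches from about 0.4 to 0.9 m from the base axis. Payload 5.6 kg.
Tool frame: the origin (TCP) lies midway between the tips of the shut fingers; the grasp point (between the pads) lies 19 mm behind it; z points along the fingers, y is the line along which they close (so a half turn about z gives the same grasp; the last joint's range is limited). The gripper opens to 92 mm and grips with 3 to 60 N. Pads are 20 mm wide; open, the fingers measure 128 mm over their backs; the gripper's body (75 mm by 189 mm) begins 69 mm behind the grasp point.
Start: joints at [-66.406, 26.786, -0.665, 91.828, 0.344, 61.387, -3.226], TCP at [0.286, 0.584, 0.215] pointing down, gripper open.
Joint ranges: [-144.91, 144.91], [-17.63, 115.5], [-89.93, 88.59], [15.96, 139.68], [-74.01, 254.01], [8.47, 105.57], [-167.45, 167.45]. Speed limits (degrees/s): [147.25, 147.25, 180, 180, 180, 180, 180].

INTERFACE

Orientations are given as a 3x3 rotation matrix whose columns are the frame's x, y, z axes.
In Python, from plant import state, viewer, ticket gives the robot as it stands.
- The arm moves only by the shell command python3 -m creep 'ROWS'. ROWS is JSON, a list of rows, each an object with "grip": the opening in per cent of the stroke, from 0 (shut) to 100 (fully open); "travel": the shift along the world's x, y, z in units of 25 mm (1.0 is 25 mm), a list of three; "yaw": the turn about the world's z in rad. In form: [{"grip": grip, "travel": [x, y, z], "yaw": yaw}, ...]. A call has 1 to 12 rows; each row shifts and turns the commanded pose from where the row before left it; what a row does not reach is not made up. A row lasts 1/8 s, in which the tool goes at most 62.5 mm and 10.7 degrees, less where a joint would pass 70% of its speed; a pose out of reach is approached as far as the arm can. A call is refused whole if a number of a shift passes 1 or a number of a turn 0.188, either way. A call with a gripper value outside its range is refused whole. The fingers move at their own pace and stop on an object; the grip force is fixed at half the most. Time passes only in rows, so rows that do not move let the fingers close. It gives the time, the measured TCP pose, the force, the opening and the grip force at its end, in the units of the state.
- state(): the state, without advancing time (a new reading comes with each control period).
- viewer.grab_frame(name): name is "side" or "top"; returns a dict with "img" (384x512x3 uint8, red, green, blue), "fx", "fy", "cx", "cy" (pixels), "D" ([k1, k2, p1, p2, k3] as OpenCV has them; the pictures are not rectified), "view" (4x4, takes a point from world to camera coordinates). Camera axes: x right, y down, z forward; pixel columns grow to the right and rows downward; lengths in m; the calibration is good to about 2 mm. A picture is of the moment at which its call begins. There is no depth.
- ticket.job_done(): hands the job in; it is judged then, once.
The state is a dict: "time_s": time; "joint_pos": joint angles; "qvel": joint speeds; "joint_efforts": joint torques, N m; "position": TCP position; "orientation": TCP orientation; "ft_force": force on the tool from outside, world axes, zero at the start; "ft_torque": the same for the moment, N m; "width": opening from 0.0 (shut) to 1.0 (fully open); "gripper_force": force on a finger pad.
Only numpy, scipy, OpenCV 4.12 (cv2) and the standard library are available. Lean on these libraries where they do the work, as an engineer would, in place of code of your own. Each camera call takes 0.05 s, during which the arm holds its last target. There are 200 camera calls.

## Working session

There is one attempt and no reset: what is moved stays moved. The work goes in short steps, Python scripts to look and compute and a shell command to move; the robot and the scene stay as the last step left them, time stands still between calls to the robot, and variables do not carry over. Pictures are saved under pics/ and viewed, at most 10 in all, crops included, and the job is handed in when it is done.

```bash
mkdir -p pics; ls
python3 - <<'E'
from plant import state, viewer
import cv2,numpy as np,pickle
s=state();print(s['time_s'],s['position'],s['orientation'],s['ft_force'],s['width'])
for n in('side','top'):
    f=viewer.grab_frame(n);pickle.dump(f,open(f'pics/{n}0.pkl','wb'))
    cv2.imwrite(f'pics/{n}0.png',f['img'][:,:,::-1]);print(n,f['fx'],f['cx'],f['cy'],f['D'],np.round(f['view'],3).tolist())
E
```

```text
pics
0.0 [0.28532943 0.58337323 0.21365995] [[-8.98327833e-01  4.39325246e-01 -6.57690391e-04]
 [ 4.39325722e-01  8.98326380e-01 -1.62026053e-03]
 [-1.21000729e-04 -1.74446544e-03 -9.99998471e-01]] [ 0.14494628 -1.07647346 -0.15959561] 0.9976592518839033
side 350.5888689835914 256.88682370115544 192.3747135241944 [0.03410171 0.         0.         0.         0.        ] [[0.869, -0.495, 0.015, -0.51], [-0.284, -0.523, -0.803, 0.298], [0.405, 0.694, -0.595, 0.414], [0.0, 0.0, 0.0, 1.0]]
top 419.0918490656197 256.57831734276806 186.78935272849162 [-0.10489974  0.          0.          0.          0.        ] [[-0.019, -1.0, -0.02, 0.087], [-0.988, 0.022, -0.15, 0.625], [0.151, 0.017, -0.988, 0.797], [0.0, 0.0, 0.0, 1.0]]
```

View pics/top0.png

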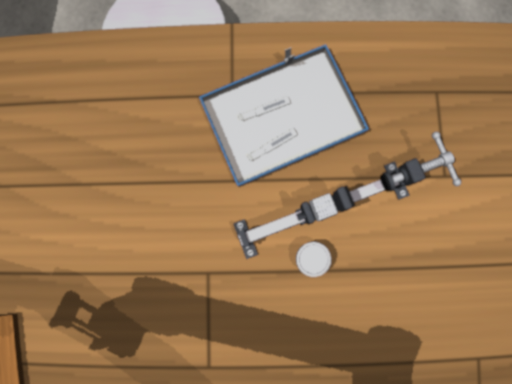

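View pics/side0.png

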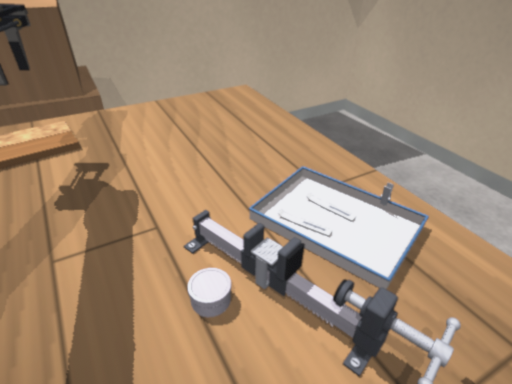

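The top view shows the end stop at about (243,237), lug (308,212), plate (324,206), upright (342,198) and the tin beside the jaw at (314,259). The side view shows the plate at about (265,250). Next I'll enlarge these for exact pixels.

```bash
cat > h.py <<'E'
import cv2,numpy as np
def K(f): return np.array([[f['fx'],0,f['cx']],[0,f['fy'],f['cy']],[0,0,1.]])
def cast(f,px,z):
    u=cv2.undistortPoints(np.array([[px]],float),K(f),np.array(f['D'],float))[0,0]
    V=np.array(f['view']);R=V[:3,:3];c=-R.T@V[:3,3];d=R.T@np.r_[u,1]
    return c+d*(z-c[2])/d[2]
def proj(f,p):
    V=np.array(f['view']);return cv2.projectPoints(np.array([p],float),cv2.Rodrigues(V[:3,:3])[0],V[:3,3],K(f),np.array(f['D'],float))[0][0,0]
E
python3 - <<'E'
import pickle,cv2
from h import *
t=pickle.load(open('pics/top0.pkl','rb'))
i=t['img'][:,:,::-1]
a=cv2.resize(i[180:280,230:370],None,fx=5.7,fy=5.7,interpolation=cv2.INTER_CUBIC);cv2.imwrite('pics/tc.png',a)
for n,p,z in[('stop',(243,237),.066),('plate',(323.5,206.5),.084),('lug',(307.5,212),.108),('upr',(343,198),.119),('head',(393,178),.1),('tin',(314,259),.04)]: print(n,cast(t,p,z).round(4))
s=pickle.load(open('pics/side0.pkl','rb'))
print(cast(s,(265,250),.084))
E
```

```text
stop [0.526  0.1017 0.066 ]
plate [ 0.5803 -0.0544  0.084 ]
lug [ 0.5683 -0.0208  0.108 ]
upr [ 0.5917 -0.086   0.119 ]
head [ 0.6302 -0.1877  0.1   ]
tin [ 0.4803 -0.0376  0.04  ]
[ 0.57315656 -0.04811447  0.084     ]
```

View pics/tc.png

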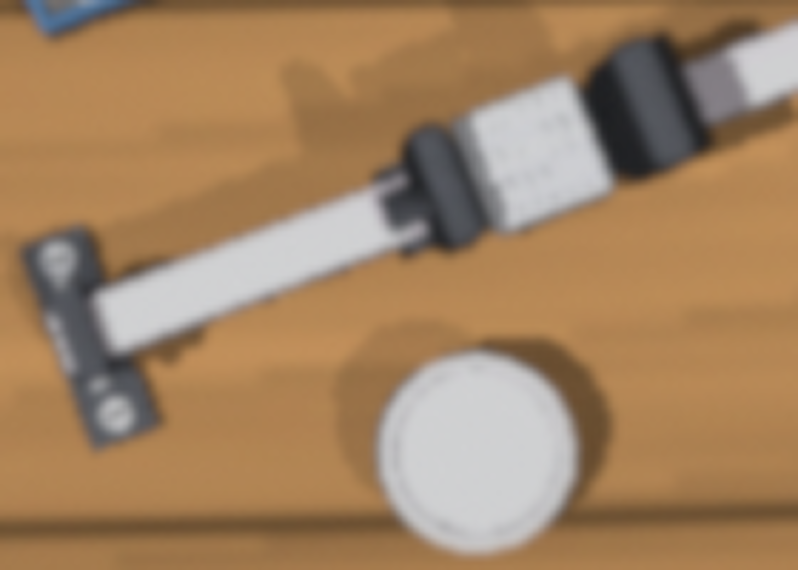

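The crop shows the plate corners at (468,115), (575,78), (615,185) and (505,230) in crop pixels, and the bar's end at the stop face at about (106,322).

Run:
```python
import pickle
from h import *
t=pickle.load(open('pics/top0.pkl','rb'));s=pickle.load(open('pics/side0.pkl','rb'))
c=lambda x,y:(230+(x+.5)/5.7-.5,180+(y+.5)/5.7-.5)
P=np.array([cast(t,c(*p),.084) for p in[(468,115),(575,78),(615,185),(505,230)]])
print(P.round(4),[np.linalg.norm(P[i]-P[i-1]).round(4) for i in range(4)])
pl=P.mean(0);st=cast(t,c(106,322),.056);d=(st-pl)[:2];L=np.linalg.norm(d);u=d/L
print(pl,st,u,'L',L,'q',.193-L,'ang across',np.degrees(np.arctan2(-u[0],u[1])))
print('side px',proj(s,pl),proj(s,st))
tgt=pl[:2]+.006*u;print('target',tgt,'units',(np.r_[tgt,.13]-[.28533,.58337,.21366])/.025,'home',st[:2]-.053*u)
i=s['img'][200:300,180:320,::-1]
cv2.imwrite('pics/sc.png',cv2.resize(i,None,fx=5.7,fy=5.7,interpolation=cv2.INTER_CUBIC))
```

```text
[[ 0.5938 -0.0322  0.084 ]
 [ 0.6056 -0.0689  0.084 ]
 [ 0.5691 -0.0808  0.084 ]
 [ 0.5548 -0.0432  0.084 ]] [np.float64(0.0405), np.float64(0.0385), np.float64(0.0384), np.float64(0.0402)]
[ 0.58084163 -0.0562606   0.084     ] [0.52795808 0.09199176 0.056     ] [-0.33597736  0.94187006] L 0.15740213036394496 q 0.035597869636055046 ang across 19.63198181712784
side px [271.73721572 251.56657915] [205.77347693 221.42894155]
target [ 0.57882577 -0.05060938] units [ 11.73983077 -25.35917507  -3.3464    ] home [0.54576488 0.04207264]
```

View pics/sc.png

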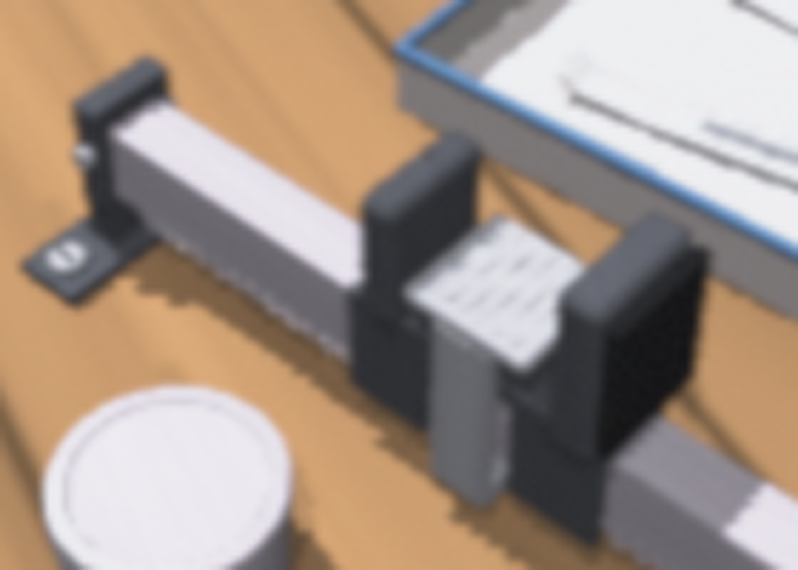

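The side crop agrees with this to about 2 px. The plate's middle is about 2 mm further toward the stop than the top view gave, because the lug hides part of the plate. Setting off.

```bash
python3 -m creep '[{"grip":0,"travel":[0.45,-0.97,0],"yaw":-0.064},{"grip":0,"travel":[0.45,-0.97,0],"yaw":-0.064},{"grip":0,"travel":[0.45,-0.97,0],"yaw":-0.064},{"grip":0,"travel":[0.45,-0.97,0],"yaw":-0.064},{"grip":0,"travel":[0.45,-0.97,0],"yaw":-0.064},{"grip":0,"travel":[0.45,-0.97,0],"yaw":-0.064},{"grip":0,"travel":[0.45,-0.97,0],"yaw":-0.064},{"grip":0,"travel":[0.45,-0.97,0],"yaw":-0.064},{"grip":0,"travel":[0.45,-0.97,0],"yaw":-0.064},{"grip":0,"travel":[0.45,-0.97,0],"yaw":-0.064},{"grip":0,"travel":[0.45,-0.97,0],"yaw":-0.064},{"grip":0,"travel":[0.45,-0.97,0],"yaw":-0.064}]'
python3 -m creep '[{"grip":0,"travel":[0.45,-0.97,0],"yaw":0},{"grip":0,"travel":[0.45,-0.97,0],"yaw":0},{"grip":0,"travel":[0.45,-0.97,0],"yaw":0},{"grip":0,"travel":[0.45,-0.97,0],"yaw":0},{"grip":0,"travel":[0.45,-0.97,0],"yaw":0},{"grip":0,"travel":[0.45,-0.97,0],"yaw":0},{"grip":0,"travel":[0.45,-0.97,0],"yaw":0},{"grip":0,"travel":[0.45,-0.97,0],"yaw":0},{"grip":0,"travel":[0.45,-0.97,0],"yaw":0},{"grip":0,"travel":[0.45,-0.97,0],"yaw":0},{"grip":0,"travel":[0.45,-0.97,0],"yaw":0},{"grip":0,"travel":[0.45,-0.97,0],"yaw":0}]'
```

```text
time_s: 1.6
position: [0.4213, 0.2913, 0.2146]
orientation: [[-0.337, 0.942, 0.0], [0.942, 0.337, 0.0], [0.0, 0.0, -1.0]]
ft_force: [0.5, -0.7, -0.6]
width: 0.004
gripper_force: 0.0
time_s: 3.1
position: [0.5558, 0.0002, 0.2146]
orientation: [[-0.339, 0.941, 0.0], [0.941, 0.339, -0.0], [-0.0, 0.0, -1.0]]
ft_force: [-0.0, 0.8, 0.5]
width: 0.004
gripper_force: 0.0
```

```bash
python3 -m creep '[{"grip":0,"travel":[0.45,-0.98,0],"yaw":0},{"grip":0,"travel":[0.45,-0.98,0],"yaw":0},{"grip":0,"travel":[0,0,-1],"yaw":0},{"grip":0,"travel":[0,0,-1],"yaw":0},{"grip":0,"travel":[0,0,-1],"yaw":0},{"grip":0,"travel":[0,0,0],"yaw":0},{"grip":0,"travel":[0,0,0],"yaw":0}]'
python3 - <<'E'
from plant import viewer,state
from h import *
import pickle
p=np.array(state()['position']);o=[]
for n,x,y in(('top',250,140),('side',190,170)):
    f=viewer.grab_frame(n);q=proj(f,p);print(n,q)
    pickle.dump(f,open(f'pics/{n}1.pkl','wb'))
    o.append(cv2.resize(f['img'][y:y+130,x:x+130,::-1],None,fx=3,fy=3,interpolation=cv2.INTER_CUBIC))
cv2.imwrite('pics/n1.png',np.hstack(o))
E
```

```text
time_s: 3.98
position: [0.5786, -0.0477, 0.1404]
orientation: [[-0.34, 0.94, 0.001], [0.94, 0.34, -0.0], [-0.001, 0.001, -1.0]]
ft_force: [-0.4, 0.0, 0.0]
width: 0.003
gripper_force: 0.0
top [324.17075553 204.26830844]
side [269.01011547 222.29237929]
```

View pics/n1.png

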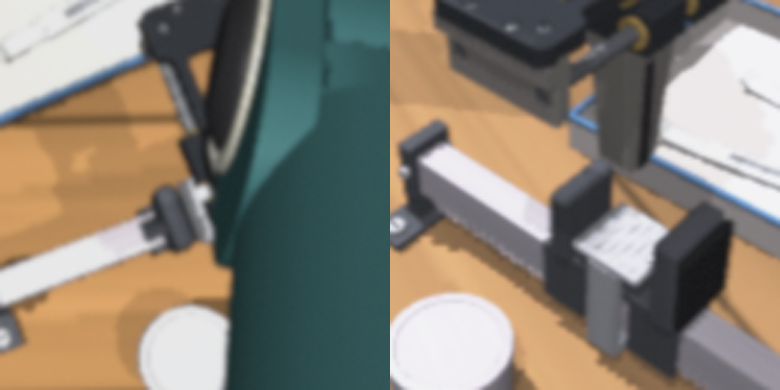

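The side view shows the fingertip at (268,223), where the projection put it, and directly above the plate with clearance both ways. Lowering.

```bash
python3 -m creep '[{"grip":0,"travel":[0,0,-0.8],"yaw":0},{"grip":0,"travel":[0,0,-0.8],"yaw":0},{"grip":0,"travel":[0,0,-0.3],"yaw":0},{"grip":0,"travel":[0,0,-0.2],"yaw":0},{"grip":0,"travel":[0,0,0],"yaw":0}]'
python3 -m creep '[{"grip":0,"travel":[0,0,-0.1],"yaw":0},{"grip":0,"travel":[0,0,-0.06],"yaw":0},{"grip":0,"travel":[0,0,0],"yaw":0}]'
```

```text
time_s: 4.7
position: [0.5783, -0.0471, 0.0875]
orientation: [[-0.341, 0.94, 0.001], [0.94, 0.341, 0.0], [-0.0, 0.001, -1.0]]
ft_force: [-0.1, 0.7, -0.0]
width: 0.004
gripper_force: 0.0
time_s: 5.08
position: [0.5785, -0.0471, 0.0836]
orientation: [[-0.341, 0.94, 0.001], [0.94, 0.341, 0.0], [-0.0, 0.001, -1.0]]
ft_force: [-0.4, 0.2, 3.4]
width: 0.007
gripper_force: 1.8
```

Contact is at 0.0836 with 3.4 N, which fits the plate height of 84 mm. Pressing about 7 mm further.

```bash
python3 -m creep '[{"grip":0,"travel":[0,0,-0.1],"yaw":0},{"grip":0,"travel":[0,0,-0.1],"yaw":0},{"grip":0,"travel":[0,0,-0.1],"yaw":0},{"grip":0,"travel":[0,0,0],"yaw":0}]'
```

```text
time_s: 5.58
position: [0.5785, -0.0471, 0.0758]
orientation: [[-0.341, 0.94, 0.001], [0.94, 0.341, 0.0], [-0.0, 0.001, -1.0]]
ft_force: [-0.6, -0.0, 7.2]
width: 0.002
gripper_force: 3.1
```

```bash
python3 -m creep '[{"grip":0,"travel":[-0.04,0.113,0],"yaw":0},{"grip":0,"travel":[-0.04,0.113,0],"yaw":0},{"grip":0,"travel":[-0.04,0.113,0],"yaw":0},{"grip":0,"travel":[-0.04,0.113,0],"yaw":0},{"grip":0,"travel":[-0.04,0.113,0],"yaw":0},{"grip":0,"travel":[-0.04,0.113,0],"yaw":0},{"grip":0,"travel":[0,0,0],"yaw":0}]'
```

```text
time_s: 6.45
position: [0.5724, -0.0301, 0.0759]
orientation: [[-0.341, 0.94, 0.001], [0.94, 0.341, -0.0], [-0.0, 0.001, -1.0]]
ft_force: [-1.2, -0.0, 5.2]
width: 0.004
gripper_force: 3.1
```

```bash
python3 -m creep '[{"grip":0,"travel":[-0.067,0.188,0],"yaw":0},{"grip":0,"travel":[-0.067,0.188,0],"yaw":0},{"grip":0,"travel":[-0.067,0.188,0],"yaw":0},{"grip":0,"travel":[-0.067,0.188,0],"yaw":0},{"grip":0,"travel":[-0.067,0.188,0],"yaw":0},{"grip":0,"travel":[-0.067,0.188,0],"yaw":0},{"grip":0,"travel":[-0.067,0.188,0],"yaw":0},{"grip":0,"travel":[-0.067,0.188,0],"yaw":0},{"grip":0,"travel":[0,0,0],"yaw":0}]'
python3 - <<'E'
from plant import viewer,state
from h import *
f=viewer.grab_frame('side');p=state()['position'];print(proj(f,p))
g=viewer.grab_frame('top')
o=[cv2.resize(i[:,:,::-1],None,fx=3,fy=3,interpolation=cv2.INTER_CUBIC) for i in(g['img'][160:290,220:350],f['img'][170:300,170:300])]
cv2.imwrite('pics/n2.png',np.hstack(o))
E
```

```text
time_s: 7.58
position: [0.5588, 0.0078, 0.0758]
orientation: [[-0.341, 0.94, 0.0], [0.94, 0.341, 0.0], [0.0, 0.0, -1.0]]
ft_force: [-1.7, 0.2, 5.7]
width: 0.002
gripper_force: 3.1
[240.99962978 235.54391088]
```

View pics/n2.png

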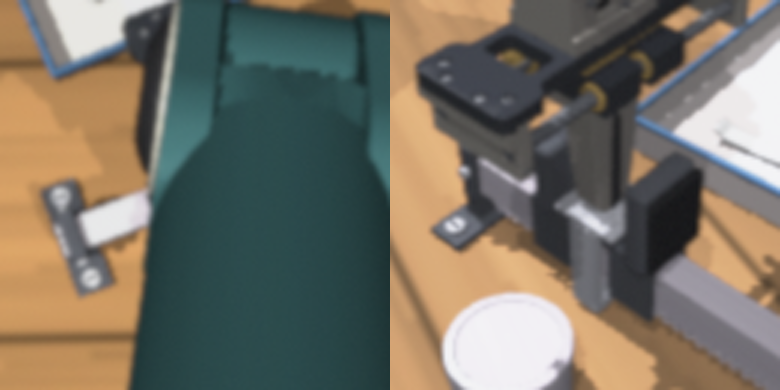

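The jaw is following with the plate down. Both jaw and fingertip are about 45–50 mm from home. Continuing, then slowing near the stop.

```bash
python3 -m creep '[{"grip":0,"travel":[-0.067,0.188,0],"yaw":0},{"grip":0,"travel":[-0.067,0.188,0],"yaw":0},{"grip":0,"travel":[-0.067,0.188,0],"yaw":0},{"grip":0,"travel":[-0.067,0.188,0],"yaw":0},{"grip":0,"travel":[-0.067,0.188,0],"yaw":0},{"grip":0,"travel":[-0.067,0.188,0],"yaw":0},{"grip":0,"travel":[0,0,0],"yaw":0}]'
python3 -m creep '[{"grip":0,"travel":[-0.027,0.075,0],"yaw":0},{"grip":0,"travel":[-0.027,0.075,0],"yaw":0},{"grip":0,"travel":[-0.027,0.075,0],"yaw":0},{"grip":0,"travel":[0,0,0],"yaw":0}]'
python3 -m creep '[{"grip":0,"travel":[-0.027,0.075,0],"yaw":0},{"grip":0,"travel":[-0.027,0.075,0],"yaw":0},{"grip":0,"travel":[0,0,0],"yaw":0}]'
```

```text
time_s: 8.55
position: [0.5486, 0.036, 0.0758]
orientation: [[-0.341, 0.94, 0.0], [0.94, 0.341, 0.0], [0.0, 0.0, -1.0]]
ft_force: [-1.5, -0.0, 5.9]
width: -0.0
gripper_force: 3.1
time_s: 9.05
position: [0.5467, 0.0411, 0.0758]
orientation: [[-0.341, 0.94, 0.0], [0.94, 0.341, -0.0], [-0.0, 0.0, -1.0]]
ft_force: [-1.7, 0.3, 6.8]
width: 0.005
gripper_force: 3.1
time_s: 9.43
position: [0.5454, 0.0449, 0.0758]
orientation: [[-0.341, 0.94, 0.0], [0.94, 0.341, -0.0], [-0.0, 0.0, -1.0]]
ft_force: [-1.5, -0.2, 6.5]
width: 0.005
gripper_force: 3.1
```

```bash
for i in 1; do :; done; python3 -m creep '[{"grip":0,"travel":[-0.027,0.075,0],"yaw":0},{"grip":0,"travel":[-0.027,0.075,0],"yaw":0},{"grip":0,"travel":[0,0,0],"yaw":0}]'
python3 -m creep '[{"grip":0,"travel":[-0.027,0.075,0],"yaw":0},{"grip":0,"travel":[0,0,0],"yaw":0}]'
python3 -m creep '[{"grip":0,"travel":[-0.027,0.075,0],"yaw":0},{"grip":0,"travel":[0,0,0],"yaw":0}]'
```

```text
time_s: 9.8
position: [0.544, 0.0486, 0.0758]
orientation: [[-0.341, 0.94, 0.0], [0.94, 0.341, -0.0], [-0.0, 0.0, -1.0]]
ft_force: [-0.8, 0.9, 6.1]
width: 0.001
gripper_force: 3.1
time_s: 10.05
position: [0.5434, 0.0505, 0.0758]
orientation: [[-0.341, 0.94, 0.0], [0.94, 0.341, -0.0], [-0.0, 0.0, -1.0]]
ft_force: [-1.4, -0.6, 5.6]
width: 0.003
gripper_force: 3.1
time_s: 10.3
position: [0.5429, 0.0519, 0.0758]
orientation: [[-0.341, 0.94, 0.001], [0.94, 0.341, -0.001], [-0.001, 0.0, -1.0]]
ft_force: [-0.6, -2.8, 5.4]
width: 0.009
gripper_force: 3.1
```

```bash
python3 -m creep '[{"grip":0,"travel":[-0.02,0.056,0],"yaw":0},{"grip":0,"travel":[0,0,0],"yaw":0}]'
python3 - <<'E'
from plant import viewer,state
from h import *
f=viewer.grab_frame('side')
cv2.imwrite('pics/n3.png',cv2.resize(f['img'][170:290,170:300,::-1],None,fx=5,fy=5,interpolation=cv2.INTER_CUBIC))
E
```

```text
time_s: 10.55
position: [0.5428, 0.0523, 0.0759]
orientation: [[-0.34, 0.94, 0.002], [0.94, 0.34, -0.002], [-0.002, 0.001, -1.0]]
ft_force: [0.0, -3.1, 5.2]
width: 0.007
gripper_force: 3.1
```

View pics/n3.png

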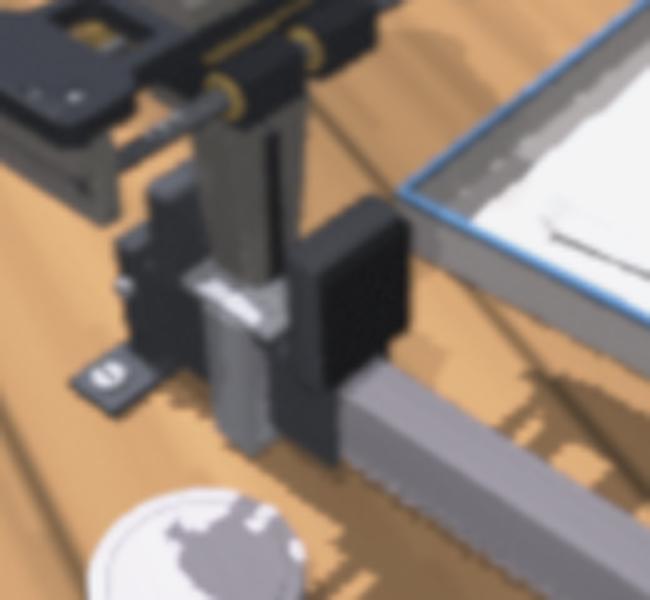

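The jaw looks to be against the end stop, with the resistance rising. I'll press slightly more to confirm it's firm.

```bash
python3 -m creep '[{"grip":0,"travel":[-0.02,0.056,0],"yaw":0},{"grip":0,"travel":[0,0,0],"yaw":0}]'
python3 -m creep '[{"grip":0,"travel":[-0.02,0.056,0],"yaw":0},{"grip":0,"travel":[0,0,0],"yaw":0},{"grip":0,"travel":[0,0,0],"yaw":0}]'
```

```text
time_s: 10.85
position: [0.5426, 0.0536, 0.076]
orientation: [[-0.34, 0.94, 0.002], [0.94, 0.34, -0.002], [-0.002, 0.001, -1.0]]
ft_force: [0.8, -3.9, 6.9]
width: 0.004
gripper_force: 3.0
time_s: 11.22
position: [0.5423, 0.055, 0.0761]
orientation: [[-0.34, 0.94, 0.003], [0.94, 0.34, -0.002], [-0.002, 0.002, -1.0]]
ft_force: [0.7, -2.3, 6.2]
width: 0.003
gripper_force: 3.0
```

The force stays near 3 N while the tip creeps, which means the tip is sliding on the plate with the jaw halted. I'll carry on to the lug to be certain.

```bash
python3 -m creep '[{"grip":0,"travel":[-0.03,0.083,0],"yaw":0},{"grip":0,"travel":[0,0,0],"yaw":0}]'
python3 -m creep '[{"grip":0,"travel":[-0.03,0.083,0],"yaw":0},{"grip":0,"travel":[0,0,0],"yaw":0}]'
python3 -m creep '[{"grip":0,"travel":[-0.02,0.056,0],"yaw":0},{"grip":0,"travel":[0,0,0],"yaw":0}]'
```

```text
time_s: 11.48
position: [0.5417, 0.0572, 0.0761]
orientation: [[-0.34, 0.94, 0.003], [0.94, 0.34, -0.002], [-0.002, 0.002, -1.0]]
ft_force: [0.8, -3.1, 5.7]
width: 0.002
gripper_force: 3.0
time_s: 11.72
position: [0.541, 0.0593, 0.0762]
orientation: [[-0.34, 0.94, 0.003], [0.94, 0.34, -0.002], [-0.002, 0.002, -1.0]]
ft_force: [1.5, -3.3, 6.0]
width: 0.006
gripper_force: 3.0
time_s: 11.98
position: [0.5406, 0.0606, 0.0762]
orientation: [[-0.34, 0.94, 0.003], [0.94, 0.34, -0.002], [-0.003, 0.002, -1.0]]
ft_force: [1.9, -2.7, 6.2]
width: 0.002
gripper_force: 3.0
```

```bash
python3 -m creep '[{"grip":0,"travel":[-0.03,0.083,0],"yaw":0},{"grip":0,"travel":[0,0,0],"yaw":0}]'
python3 -m creep '[{"grip":0,"travel":[-0.02,0.056,0],"yaw":0},{"grip":0,"travel":[0,0,0],"yaw":0}]'
python3 - <<'E'
from plant import viewer,state
from h import *
f=viewer.grab_frame('side')
cv2.imwrite('pics/n4.png',cv2.resize(f['img'][170:290,170:300,::-1],None,fx=5,fy=5,interpolation=cv2.INTER_CUBIC))
E
```

```text
time_s: 12.22
position: [0.5398, 0.0628, 0.0762]
orientation: [[-0.34, 0.94, 0.003], [0.94, 0.34, -0.002], [-0.003, 0.002, -1.0]]
ft_force: [0.8, -3.6, 6.4]
width: 0.005
gripper_force: 3.0
time_s: 12.48
position: [0.5395, 0.0638, 0.0762]
orientation: [[-0.34, 0.941, 0.003], [0.941, 0.34, -0.002], [-0.003, 0.003, -1.0]]
ft_force: [2.4, -4.1, 6.4]
width: 0.003
gripper_force: 3.6
```

View pics/n4.png

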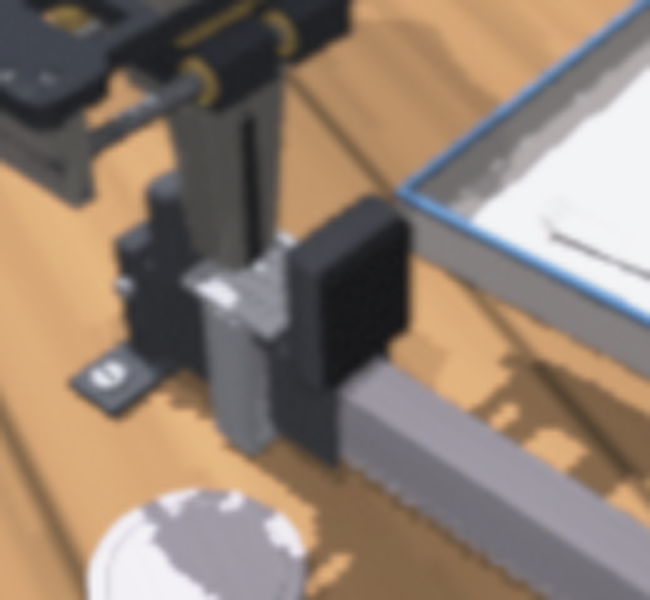

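The jaw is at the same pixels as in the previous picture while the tip slid on, and the tip is now at the lug, so the jaw is at the end stop. One more small nudge, then straight up.

```bash
python3 -m creep '[{"grip":0,"travel":[-0.02,0.056,0],"yaw":0},{"grip":0,"travel":[0,0,0],"yaw":0},{"grip":0,"travel":[0,0,0],"yaw":0}]'
python3 -m creep '[{"grip":0,"travel":[0,0,0.15],"yaw":0},{"grip":0,"travel":[0,0,0.2],"yaw":0},{"grip":0,"travel":[0,0,0.3],"yaw":0},{"grip":0,"travel":[0,0,0.5],"yaw":0},{"grip":0,"travel":[0,0,1],"yaw":0},{"grip":0,"travel":[0,0,1],"yaw":0},{"grip":0,"travel":[0,0,1],"yaw":0},{"grip":0,"travel":[0,0,1],"yaw":0},{"grip":0,"travel":[0,0,1],"yaw":0},{"grip":0,"travel":[0,0,0],"yaw":0}]'
python3 - <<'E'
from plant import viewer,state
from h import *
f=viewer.grab_frame('side')
cv2.imwrite('pics/n5.png',cv2.resize(f['img'][150:300,150:350,::-1],None,fx=4,fy=4,interpolation=cv2.INTER_CUBIC))
E
```

```text
time_s: 12.9
position: [0.5395, 0.0638, 0.0762]
orientation: [[-0.339, 0.941, 0.004], [0.941, 0.339, -0.003], [-0.005, 0.003, -1.0]]
ft_force: [3.1, -7.3, 4.0]
width: 0.008
gripper_force: 5.3
time_s: 14.15
position: [0.5382, 0.0673, 0.2304]
orientation: [[-0.341, 0.94, 0.003], [0.94, 0.341, 0.001], [-0.0, 0.003, -1.0]]
ft_force: [-0.7, -0.1, 0.2]
width: 0.005
gripper_force: 0.0
```

View pics/n5.png

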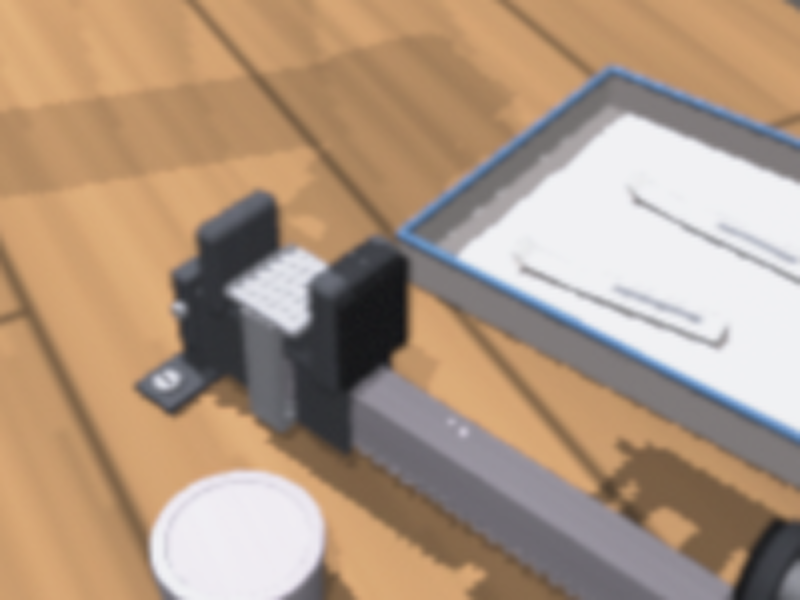

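The final view shows the jaw against the end stop, the plate sprung up, and the tin, tray and levers undisturbed. Handing in.

```bash
python3 -c "
from plant import ticket
print(ticket.job_done())"
```

```text
the job is handed in; nothing more can be done
None
```

The clamp is fully open and the job is handed in at about 14 s: the jaw is home against the end stop, the thumb plate has sprung up, and the tray, levers and tin were not touched. I checked this by camera and by a firm stop at about 8 N; the hand-in returned no verdict.

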